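Roll the wire reels home and lock the racks

TASK

Clear the soldering bench after class: put every loose battery into the green tray, and roll each wire reel on its rim to the rack of its own colour so that it stands settled between the rack's two ribs; never lift, slide or tip over a reel. When all reels are parked, push the spokes of the locking wheel round anticlockwise until it is fully home against its stop, so that the lock bars come up; leave the screwdriver and the flux jar alone.

Things in the scene. Friction and masses are not known exactly. Their poses are not given: they have to be found in the camera images.
- strip: fixed grey centre strip flat on the bench, 270 along x, 50 along y; origin at its centre on the bench. Two 2.5 mm ribs along x at y = -16 and +16 hold up to three reels in rows at x = -85, 0, +85 (in any order of colour). The racks lie on either side of it, their centres 170 to 190 away along its y
- rack_blue: fixed blue rack for the blue reels, left or right of the strip; 290 (x) by 80 (y), origin at its centre on the bench. Three slots run along its y, open at both ends, at x = -85, 0, +85, within 1 cm of the strip's rows, each 44 wide between 12 high kerbs. Two 2.5 high, 4 wide ribs along x at y = -16, +16: a parked reel stands between them, centre at y = 0. Lock bars at y = -46, +46
- rack_orange: fixed orange rack for the orange reel, on the other side of the strip; made as rack_blue. The steel lock bars of both racks lie sunk just below the bench top and rise to 13 above it when the locking wheel is turned home
- reel_blue_a: wire reel with blue flanges standing on its rim in the strip; may be absent. Rim diameter 70, width 24, about 180 g. A 10 mm thick steel spindle sticks out 16 mm on either side (56 over all), 35 above the bench. Origin at the reel's centre; x along the spindle (it rolls along y), z up at the start, towards the white mark on the flanges
- reel_orange: wire reel with orange flanges, same size and frame as reel_blue_a; may be absent. Every reel rolls freely, ribs included, when both spindle ends are pushed from behind with a finger on either side of the reel, tips 20 to 25 above the bench to clear the kerbs. A fingertip on the rim tends to make it drag; pinched it cannot turn. Pushed at about 4 cm/s it settles between two ribs by itself
- reel_blue_b: second wire reel with blue flanges, same size and frame as reel_blue_a; may be absent
- battery1_center (a point): centre of a 9 V block battery lying on its side somewhere between strip and racks; black with a copper-coloured end, 49 along its x, 26 along its y, 17 high (centre 8.5 above what it lies on), 46 g; may be absent
- battery2_center (a point): centre of another such battery; may be absent
- battery3_center (a point): centre of a third such battery; may be absent
- tray: open green plastic tray fixed to the bench left or right of the racks, 130 x 130 outside, 30 high, walls 4, floor 4; origin under its centre
- wheel_axis (a point): on the locking wheel's axis at spoke height, 56 above the bench, left or right of the racks; 70 mm square grey foot 12 high. Four 10 mm thick steel spokes, 90 degrees apart, reach 58 from the axis, with 16 mm end balls (one red, three black); hub 36 in diameter on a 26 mm post. A closed gripper let down between two spokes, tips 30 above the bench, 45 from the axis, can push a spoke round
- lock_wheel (a joint): angle of the locking wheel, rad: 0 to 0.5 at the start, grows anticlockwise seen from above, stop at 2.7 (locked). At 0 the red spoke points along the x axis of wheel_axis. Friction about 0.1 N m; it stays where it is left. It raises the lock bars of both racks
- screwdriver: yellow screwdriver, a bystander on the far side of the bench
- flux_jar: small amber jar, 44 in diameter, 50 high, a bystander on the far side; origin under its centre

How it is judged:
By the outcome, as a careful person would: the job done as asked, in the order asked, and still so for the second after the job is handed in, with the robot touching nothing.
Of reel_blue_a, reel_orange, reel_blue_b only 2 to 3 are there at a start; the rules pass over those that are not, and their reading is None.
Of battery1, battery2, battery3 only 2 to 3 are there at a start; the rules pass over those that are not, and their reading is None.
At some moment in a run one of battery1, battery2, battery3 may be knocked a few centimetres aside while the robot is not near it.
It also fails if it takes over 208 s, if anything falls off the work surface, if the arm or the gripper's body presses on something with over 40 N, if the wrist force passes 120 N, or if a joint passes its speed limit or range.

ROBOT

A 6-joint arm with a two-finger parallel gripper is mounted at the origin on the work surface. World frame = base frame: x ahead of the robot, y to its left, z up, the work surface at z = 0. Lengths are in m, angles in degrees, forces in N, time in s.
With the tool pointing down it reaches from about 0.4 to 0.825 m from the base axis. Payload 7 kg.
Tool frame: the origin (TCP) lies at the very end of the fingers, on their centre line; the grasp point (between the pads) lies 19 mm behind it (ctrl.grip_point_offset is the distance from the TCP to the grasp point, in m); x points along the fingers, z is the direction in which the jaws open and shut, and the axes are right-handed (so a half turn about x gives the same grasp; the last joint's range is limited). The gripper opens to 88 mm and grips with 3 to 60 N. Pads are 19 mm wide; open, the fingers measure 130 mm over their backs; the gripper's body (78 mm by 193 mm) begins 47 mm behind the grasp point.
Start: joints at [87.897, 20.546, 0.682, 0, -70.136, -16.507], TCP at [0.215, 0.64, 0.227] pointing down, gripper open.
Joint ranges: [-176.03, 176.03], [-82.01, 121.73], [-58.28, 71.71], [-173.87, 95.51], [-174.79, -0.11], [-173.66, 173.66]. Speed limits (degrees/s): [136.94, 136.94, 172.46, 180, 180, 180].

INTERFACE

Orientations are given as [roll, pitch, yaw] about the fixed x, y, z axes, in that order (R = Rz(yaw) Ry(pitch) Rx(roll)).
In Python, from plant import get_obs, snapshot, calibration, close_job, ctrl gives the robot as it stands.
- The arm moves only by the tool move_arm, never from a script. Its argument "commands" is a list that holds one entry, the list of rows, each a list of 4 numbers: the shift along the tool's x, y, z in cm, then the turn about the tool's x in rad. In form: [[[dx, dy, dz, spin], ...]]. A call has 1 to 8 rows; each row shifts and turns the commanded pose from where the row before left it, along the tool's axes as they then stand; what a row does not reach is not made up. A row lasts 1/10 s, in which the tool goes at most 50 mm and 8.59 degrees, less where a joint would pass 70% of its speed; a pose out of reach is approached as far as the arm can. A call with a gripper value outside its range is refused whole. "jaw" is the finger opening in cm, from 0 to 8.76, set as the call begins (left out, the last holds). The fingers move at their own pace and stop on an object; the grip force is fixed at half the most. Time passes only in rows, so rows that do not move let the fingers close. It gives the time, the measured TCP pose, the force and the opening at its end, in the units of the state.
- get_obs(): the state, without advancing time (a new reading comes with each control period).
- snapshot(name): name is "side" or "top"; returns (picture, depth): 384x512x3 uint8, red, green, blue; 384x512 float32, m along the optical axis (not along the pixel's ray), 0 where there is no reading.
- calibration(name): a dict with "mtx" (3x3 intrinsics, pixels), "T" (4x4, takes a point from camera to world coordinates). Camera axes: x right, y up, looking along -z (the intrinsics and any distortion apply to the point x, -y, -z); pixel columns grow to the right and rows downward; lengths in m; the calibration is good to about 2 mm. A picture is of the moment at which its call begins. calibration takes no time and is no camera call.
- close_job(): hands the job in, once; it reports no verdict.
The state is a dict: "clock": time; "joint_pos": joint angles; "qvel": joint speeds; "tau": joint torques, N m; "tool_pos": TCP position; "orientation": TCP orientation; "force": force on the tool from outside, world axes, zero at the start; "moment": the same for the moment, N m; "opening": finger opening in m.
Only numpy, scipy, OpenCV 4.12 (cv2) and the standard library are available. Lean on these libraries where they do the work, as an engineer would, in place of code of your own. Each camera call takes 0.05 s, during which the arm holds its last target. There are 200 camera calls.

## Working session

There is one attempt and no reset: what is moved stays moved. The work goes in short steps, Python scripts to look and compute and a tool call to move; the robot and the scene stay as the last step left them, time stands still between calls to the robot, and variables do not carry over. Pictures are saved under pics/ and viewed, about 12 in all and at most 16, crops included, and the job is handed in when it is done.

Besides the shell and the picture viewer there is one more tool, called after "Request:" as name(argument=value, ...) on one line, values as JSON. move_arm: Moves the arm, as the interface text tells. Its arguments: {"type":"object","properties":{"commands":{"type":"array"},"jaw":{"type":"number"}},"required":["commands"]}

```bash
ls; mkdir -p pics; cat > h.py <<'E'
import numpy as np, cv2
from plant import get_obs, snapshot, calibration, close_job, ctrl
from scipy.spatial.transform import Rotation as R
def shot(n,f=None):
    p,d=snapshot(n)
    if f: cv2.imwrite('pics/'+f,p[:,:,::-1])
    return p,d
def cloud(n,d):
    c=calibration(n);K=np.array(c['mtx']);T=np.array(c['T'])
    v,u=np.mgrid[:d.shape[0],:d.shape[1]]
    P=np.stack([(u-K[0,2])/K[0,0]*d,-(v-K[1,2])/K[1,1]*d,-d],-1)
    return P@T[:3,:3].T+T[:3,3]
E
python3 - <<'E'
from h import *
for n in('top','side'):
    p,d=shot(n,n+'0.png'); c=calibration(n); print(c); np.save(n+'0.npy',cloud(n,d))
o=get_obs();print(o)
print(R.from_euler('xyz',o['orientation'],degrees=True).as_matrix().round(3))
E
```

```text
pics
{'mtx': array([[369.97104786,   0.        , 268.32546351],
       [  0.        , 369.97104786, 193.61591255],
       [  0.        ,   0.        ,   1.        ]]), 'T': array([[-0.02695581,  0.98618557, -0.16343626,  0.43281884],
       [-0.99937156, -0.03035087, -0.01831125, -0.01581685],
       [-0.02301872,  0.16283996,  0.98638394,  1.01960041],
       [ 0.        ,  0.        ,  0.        ,  1.        ]])}
{'mtx': array([[463.64237061,   0.        , 254.4075935 ],
       [  0.        , 463.64237061, 193.86668832],
       [  0.        ,   0.        ,   1.        ]]), 'T': array([[ 0.96040332,  0.21538642, -0.17673187,  0.39105175],
       [-0.27860486,  0.73744522, -0.61526733, -0.72281869],
       [-0.00219015,  0.64014314,  0.76825254,  0.95473582],
       [ 0.        ,  0.        ,  0.        ,  1.        ]])}
{'clock': 0.1, 'joint_pos': array([ 8.78958593e+01,  2.05859495e+01,  6.38772692e-01, -1.66311963e-02,
       -7.01333420e+01, -1.65097566e+01]), 'qvel': array([ 0.01881442, -0.08595268,  0.0323803 ,  0.09377807,  0.14600753,
        0.04443275]), 'tau': array([-1.79305891e-03, -5.84162343e+01,  2.93750167e+01,  7.01559797e+00,
        1.01114748e-02, -4.79891276e-05]), 'tool_pos': array([0.21531419, 0.63929266, 0.22573352]), 'orientation': array([   5.52207743,   89.91797677, -103.09748272]), 'force': array([-0.35066044, -0.62180678, -0.24023285]), 'moment': array([-0.0132287 , -0.00024244,  0.02533726]), 'opening': 0.08758005000252429}
[[-0.     0.948 -0.319]
 [-0.001 -0.319 -0.948]
 [-1.     0.     0.001]]
```

View pics/top0.png

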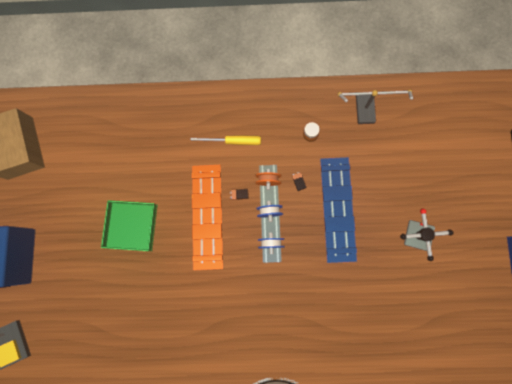

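View pics/side0.png

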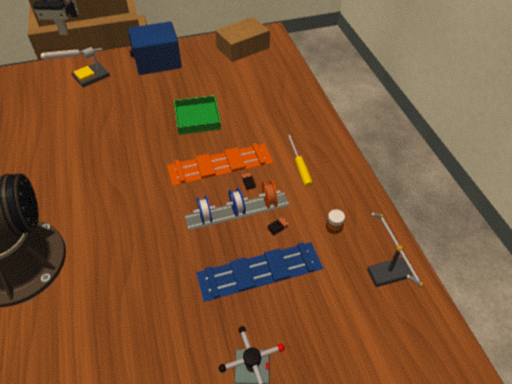

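The top view shows three reels in the strip: orange at (268,179), blue at (269,211) and blue at (270,242). Batteries lie at (239,194) and (299,181). The orange rack is on the left at (207,217), the blue one on the right at (338,210), the tray at (130,226) and the wheel at (427,235) with its red ball at (423,211). Next I measure all of these.

```bash
python3 - <<'E'
from h import *
p=cv2.imread('pics/top0.png'); W=np.load('top0.npy'); hsv=cv2.cvtColor(p,cv2.COLOR_BGR2HSV)
H,S,V=[hsv[...,i].astype(int) for i in range(3)]
def box(win): 
    m=np.zeros(H.shape,bool);a,b,c,d=win;m[b:d,a:c]=1;return m
def rep(n,m,zr):
    k=m&(W[...,2]>zr[0])&(W[...,2]<zr[1]);P=W[k]
    if len(P)<5: print(n,len(P));return
    r=cv2.minAreaRect(P[:,:2].astype(np.float32)*1000)
    b=cv2.boxPoints(r).round(0).tolist()
    print(n,len(P),'ctr',np.round(r[0],1),'size',np.round(r[1],1),'ang',round(r[2],1),'z',np.percentile(P[:,2],[5,50,95]).round(4),b)
any_=S>=0
print('bench z',W[300,150:300:50,2])
rep('orack',box((185,160,228,275))&(H<15)&(S>200)&(V>150),(-.01,.03))
rep('brack',box((315,150,362,270))&(H>100)&(H<130)&(S>150),(-.01,.03))
rep('strip',box((250,160,290,270))&(H>75)&(H<110)&(S<110)&(V>70),(-.01,.03))
rep('tray',box((95,190,165,260))&(H>45)&(H<75)&(S>150),(.0,.05))
rep('bat1',box((226,182,254,206)),(.010,.03))
rep('bat2',box((286,168,310,196)),(.010,.03))
for n,w in (('rO',(250,168,290,190)),('rB1',(250,200,290,222)),('rB2',(250,232,290,254))):
    rep(n,box(w),(.03,.1)); rep(n+' top',box(w),(.06,.1))
rep('wheel hub',box((415,222,440,248)),(.05,.1))
rep('redball',box((410,200,435,222))&(H<8)&(S>150),(.03,.1))
rep('wheel',box((395,200,460,265)),(.045,.08))
big=cv2.resize(p[140:285,90:470],None,fx=2.1,fy=2.1,interpolation=cv2.INTER_CUBIC);cv2.imwrite('pics/c0.png',big)
E
```

```text
bench z [-0.00043434 -0.00426454  0.00169003]
orack 583 ctr [563.1 174.2] size [248.8  76.6] ang 1.6 z [-0.0018  0.0031  0.0139] [[438.0, 209.0], [440.0, 132.0], [688.0, 139.0], [686.0, 216.0]]
brack 0
strip 186 ctr [494.8  -0.6] size [155.2  43.9] ang 1.3 z [-0.0016  0.0014  0.0045] [[417.0, 20.0], [418.0, -24.0], [573.0, -21.0], [572.0, 23.0]]
tray 0
bat1 160 ctr [601.8  83.8] size [44.9 25.5] ang 88.9 z [0.0135 0.0168 0.0193] [[589.0, 62.0], [614.0, 61.0], [615.0, 106.0], [589.0, 106.0]]
bat2 162 ctr [632.7 -82.4] size [48.1 25.9] ang 18.4 z [0.0135 0.0168 0.02  ] [[606.0, -78.0], [614.0, -102.0], [660.0, -87.0], [651.0, -63.0]]
rO 293 ctr [636.3   1.8] size [67.6 52. ] ang 60.1 z [0.0359 0.0559 0.069 ] [[597.0, -15.0], [642.0, -40.0], [676.0, 18.0], [631.0, 44.0]]
rO top 100 ctr [636.5   3.2] size [50.4 25. ] ang 86.8 z [0.0603 0.0637 0.0704] [[623.0, -21.0], [648.0, -23.0], [650.0, 28.0], [625.0, 29.0]]
rB1 281 ctr [5.484e+02 5.000e-01] size [67.7 50.8] ang 65.9 z [0.0362 0.0568 0.0697] [[511.0, -20.0], [558.0, -41.0], [585.0, 21.0], [539.0, 42.0]]
rB1 top 99 ctr [5.491e+02 1.00
[... 165 characters left out ...]
g 28.1 z [0.0372 0.0574 0.0702] [[425.0, 18.0], [457.0, -43.0], [502.0, -19.0], [470.0, 41.0]]
rB2 top 98 ctr [ 4.64e+02 -1.00e-01] size [48.7 23. ] ang 88.5 z [0.0603 0.0654 0.0714] [[452.0, -24.0], [475.0, -25.0], [476.0, 24.0], [453.0, 25.0]]
wheel hub 269 ctr [ 473.7 -400. ] size [48.8 53.2] ang 51.4 z [0.0557 0.0653 0.0694] [[438.0, -403.0], [479.0, -436.0], [510.0, -398.0], [468.0, -364.0]]
redball 26 ctr [ 535.2 -395.7] size [11.8 11.6] ang 35.0 z [0.0546 0.0624 0.0658] [[527.0, -394.0], [534.0, -404.0], [543.0, -397.0], [537.0, -388.0]]
wheel 531 ctr [ 475. -400.] size [ 98.9 100. ] ang 48.2 z [0.0557 0.062  0.0688] [[405.0, -404.0], [479.0, -470.0], [545.0, -396.0], [471.0, -330.0]]
```

View pics/c0.png

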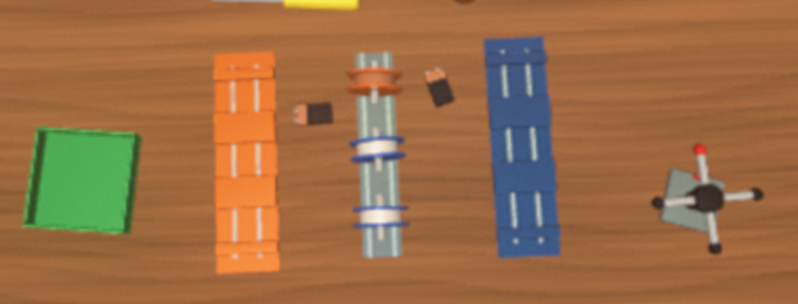

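```bash
python3 - <<'E'
from h import *
p=cv2.imread('pics/top0.png'); W=np.load('top0.npy'); hsv=cv2.cvtColor(p,cv2.COLOR_BGR2HSV)
for n,(u,v) in dict(brack=(338,193),tray=(130,226),foot=(412,230),orack=(207,200)).items(): print(n,hsv[v,u],W[v,u])
c=calibration('top');K=c['mtx'];T=c['T']
def px(u,v,z):
    d=T[:3,:3]@np.array([(u-K[0,2])/K[0,0],-(v-K[1,2])/K[1,1],-1]);t=(z-T[2,3])/d[2];return (T[:3,3]+t*d)[:2]*1000
def fit(n,m,z):
    m=m.astype(np.uint8); k,l,s,_=cv2.connectedComponentsWithStats(m); i=1+s[1:,4].argmax()
    cs,_=cv2.findContours((l==i).astype(np.uint8),0,1); C=np.array([px(u,v,z) for u,v in cs[0][:,0]],np.float32)
    r=cv2.minAreaRect(C);print(n,s[i,4],np.round(r,1) if 0 else r, cv2.boxPoints(r).round().tolist())
H,S,V=[hsv[...,i].astype(int) for i in range(3)]
w=lambda a,b,c,d:np.pad(np.ones((d-b,c-a),bool),((b,384-d),(a,512-c)))
fit('brack',w(310,145,365,275)&(H>100)&(H<125)&(S>130),.006)
fit('orack',w(185,150,230,280)&(H<14)&(S>220),.006)
fit('tray',w(90,185,170,265)&(H>45)&(H<75)&(S>140),.03)
fit('strip',w(250,155,290,270)&(H>75)&(H<115)&(S<120)&(V>60),.002)
# kerb heights: map of z>0.007 within racks -> slot gaps along x
for n,y0,y1 in(('or',.14,.21),('bl',-.22,-.15)):
    for ya in np.arange(y0,y1,.025):
        k=(W[...,1]>ya)&(W[...,1]<ya+.02)&(W[...,0]>.4)&(W[...,0]<.75)
        P=W[k];b=np.round(np.arange(.41,.74,.006),3)
        print(n,ya.round(3),[(int(x*1000),int(1000*np.median(P[abs(P[:,0]-x)<.003,2]))) for x in b if (abs(P[:,0]-x)<.003).any()])
E
```

```text
brack [109 132 129] [ 0.59570483 -0.18882573  0.01129746]
tray [ 63 141 175] [0.52212424 0.38836126 0.00352772]
foot [ 42  23 143] [ 0.48860864 -0.38134611  0.01176645]
orack [ 12 198 239] [0.58715694 0.1728909  0.01168524]
brack 1071 ((492.7882385253906, -188.21786499023438), (160.20782470703125, 73.71575927734375), 0.5824944972991943) [[412.0, -152.0], [413.0, -226.0], [573.0, -224.0], [573.0, -151.0]]Traceback (most recent call last):
  File "<stdin>", line 14, in <module>
  File "<stdin>", line 8, in fit
ValueError: attempt to get argmax of an empty sequence
```

```bash
cat > fit.py <<'E'
from h import *
p=cv2.imread('pics/top0.png'); W=np.load('top0.npy'); hsv=cv2.cvtColor(p,cv2.COLOR_BGR2HSV)
c=calibration('top');K=c['mtx'];T=c['T']
def px(u,v,z):
    d=T[:3,:3]@np.array([(u-K[0,2])/K[0,0],-(v-K[1,2])/K[1,1],-1]);t=(z-T[2,3])/d[2];return (T[:3,3]+t*d)[:2]*1000
def fit(n,m,z):
    m=cv2.morphologyEx(m.astype(np.uint8),cv2.MORPH_CLOSE,np.ones((5,5))); k,l,s,_=cv2.connectedComponentsWithStats(m); i=1+s[1:,4].argmax()
    cs,_=cv2.findContours((l==i).astype(np.uint8),0,1); C=np.array([px(u,v,z) for u,v in cs[0][:,0]],np.float32)
    r=cv2.minAreaRect(C);print(n,s[i,4],np.round(r[0],1),np.round(r[1],1),round(r[2],2))
H,S,V=[hsv[...,i].astype(int) for i in range(3)]
w=lambda a,b,c,d:np.pad(np.ones((d-b,c-a),bool),((b,384-d),(a,512-c)))
fit('brack',w(310,145,365,275)&(H>95)&(H<130)&(S>90),.006)
fit('orack',w(185,150,230,280)&(H<16)&(S>150)&(V>190),.006)
fit('tray',w(90,185,170,265)&(H>45)&(H<75)&(S>90),.03)
fit('strip',w(250,155,290,270)&(H>70)&(H<125)&(S<110)&(V>60),.002)
# kerb heights
for n,y0,y1 in(('or',.14,.21),('bl',-.22,-.15)):
    for ya in np.arange(y0,y1-.02,.025):
        k=(W[...,1]>ya)&(W[...,1]<ya+.025)&(W[...,0]>.4)&(W[...,0]<.75)
        P=W[k];b=np.round(np.arange(.41,.74,.006),3)
        print(n,ya.round(3),' '.join(f"{x*1000:.0f}:{1000*np.median(P[abs(P[:,0]-x)<.004,2]):.0f}" for x in b if (abs(P[:,0]-x)<.004).any()))
E
python3 fit.py
```

```text
brack 2825 [ 553.3 -187.4] [283.5  76.7] 0.69
orack 3114 [544.3 175.4] [292.2  84.4] 1.16
tray 2349 [522.4 381.9] [135.3 128.4] 84.59
strip 223 [436.6   3. ] [59.9 40.2] 88.42
or 0.14 410:1 416:1 422:4 428:12 434:12 440:4 446:1 452:1 458:1 464:1 470:1 476:2 482:7 488:12 494:13 500:12 506:12 512:12 518:11 524:10 530:2 536:1 542:1 548:1 554:2 560:2 566:4 572:12 578:12 584:12 590:12 596:12 602:12 608:7 614:1 620:1 626:1 632:-0 638:2 644:1 650:2 656:11 662:12 668:6 674:1 680:1 686:1 692:0 698:0 704:-0 710:-1 716:-1 722:-1 728:-1 734:-1
or 0.165 410:1 416:1 422:3 428:12 434:12 440:2 446:1 452:1 458:1 464:1 470:1 476:1 482:9 488:11 494:12 500:12 506:12 512:11 518:12 524:2 530:0 536:1 542:0 548:1 554:1 560:1 566:3 572:12 578:11 584:12 590:12 596:12 602:12 608:10 614:0 620:1 626:1 632:1 638:0 644:1 650:1 656:12 662:12 668:4 674:1 680:1 686:1 692:1 698:1 704:0 710:-0 716:-0 722:0 728:-0 734:1
bl -0.22 410:1 416:2 422:1 428:2 434:12 440:12 446:11 452:2 458:1 464:2 470:1 476:1 482:1 488:2 494:11 500:12 506:12 512:12 518:13 524:12 530:12 536:2 542:2 548:1 554:2 560:2 566:2 572:2 578:9 584:13 590
[... 175 characters left out ...]
6:1 422:1 428:1 434:11 440:12 446:11 452:1 458:2 464:2 470:2 476:1 482:1 488:2 494:12 500:12 506:12 512:12 518:13 524:13 530:11 536:2 542:2 548:1 554:1 560:1 566:1 572:1 578:11 584:12 590:12 596:12 602:12 608:12 614:12 620:1 626:1 632:1 638:1 644:1 650:2 656:1 662:7 668:12 674:11 680:1 686:2 692:1 698:1 704:0 710:0 716:1 722:-0 728:-0 734:-0
bl -0.17 410:0 416:0 422:1 428:1 434:10 440:12 446:9 452:2 458:1 464:1 470:1 476:1 482:1 488:2 494:12 500:12 506:12 512:12 518:12 524:12 530:11 536:1 542:1 548:2 554:1 560:1 566:2 572:2 578:9 584:12 590:12 596:12 602:13 608:13 614:11 620:4 626:2 632:2 638:1 644:1 650:1 656:1 662:9 668:11 674:11 680:1 686:1 692:1 698:2 704:1 710:1 716:0 722:0 728:-0 734:0
```

Request:
move_arm(commands=[[[0.6,3.4,2.52,0],[0.6,3.4,2.52,0],[0.6,3.4,2.52,0],[0.6,3.4,2.52,0],[0.6,3.4,2.52,0],[0.6,3.4,2.52,0],[0.6,3.4,2.52,0],[0.6,3.4,2.52,0]]])

```text
clock: 0.9
tool_pos: [0.4094, 0.3601, 0.1782]
orientation: [-35.7, 90.0, -144.3]
force: [1.0, 0.5, 0.5]
opening: 0.0879
```

Request:
move_arm(commands=[[[0.6,3.4,2.52,0],[0.6,3.4,2.52,0],[0.6,3.4,2.52,0],[0.6,3.4,2.52,0],[0.6,3.4,2.52,0],[0.6,3.4,2.52,0],[0.6,3.4,2.52,0],[0.6,3.4,2.52,0]]])

```text
clock: 1.7
tool_pos: [0.6029, 0.0823, 0.13]
orientation: [-55.4, 90.0, -164.0]
force: [0.6, 1.0, 0.3]
opening: 0.0879
```

Request:
move_arm(commands=[[[0,0,0,0.14],[0,0,0,0.14],[0,0,0,0.14],[0,0,0,0.14],[0,0,0,0.14],[0,0,0,0.14],[0,0,0,0.14],[0,0,0,0.14]]])

```text
clock: 2.5
tool_pos: [0.602, 0.0838, 0.1301]
orientation: [11.1, 90.0, -162.0]
force: [-0.2, -0.4, 0.7]
opening: 0.0877
```

Request:
move_arm(commands=[[[0,0,0,0.125],[0,0,0,0],[0,0,0,0]]])

```text
clock: 2.8
tool_pos: [0.6021, 0.0839, 0.1303]
orientation: [16.8, 90.0, -163.0]
force: [-0.2, -0.0, -0.1]
opening: 0.0875
```

```bash
cat >> h.py <<'E'
def st():
    o=get_obs(); M=R.from_euler('xyz',o['orientation'],degrees=True).as_matrix()
    print('t',round(o['clock'],2),'tcp',(o['tool_pos']*1000).round(1),'zang',np.degrees(np.arctan2(M[1,2],M[0,2])).round(2),'F',o['force'].round(1),'open',round(o['opening']*1000,1))
    return o,M
def go(x,y,z):
    o,M=st(); print('cm tool',(M.T@(np.array([x,y,z])/1000-o['tool_pos'])*100).round(2))
E
python3 - <<'E'
from h import *
go(602,84,3)
p,d=shot('side','s1.png');W=cloud('side',d)
# tall batt pts
k=(abs(W[...,0]-.602)<.05)&(abs(W[...,1]-.084)<.04)&(W[...,2]>.011)&(W[...,2]<.024)
print(k.sum(),cv2.minAreaRect(W[k][:,:2].astype(np.float32)*1000))
E
```

```text
t 2.8 tcp [602.1  83.9 130.3] zang -179.73 F [-0.2 -0.  -0.1] open 87.5
cm tool [ 1.273e+01 -1.000e-02  1.000e-02]
141 ((604.5331420898438, 82.99073791503906), (26.462862014770508, 49.21685028076172), 3.0316355228424072)
```

Request:
move_arm(commands=[[[3.5,0,0,0],[3.5,0,0,0],[3.0,0,0,0],[1.5,0,0,0],[0.7,0,-0.1,0],[0.4,0,0,0],[0,0,0,0],[0,0,0,0]]], jaw=6)

```text
clock: 3.65
tool_pos: [0.604, 0.0842, 0.0055]
orientation: [-158.9, 89.9, 21.2]
force: [0.7, 0.9, 0.7]
opening: 0.0596
```

Request:
move_arm(commands=[[[0,0,0,0],[0,0,0,0],[0,0,0,0],[0,0,0,0],[0,0,0,0],[0,0,0,0],[0,0,0,0],[0,0,0,0]]], jaw=1.5)

```text
clock: 4.45
tool_pos: [0.6033, 0.084, 0.0047]
orientation: [-168.5, 90.0, 11.6]
force: [-0.8, 0.5, 3.4]
opening: 0.026
```

Request:
move_arm(commands=[[[-1,0,0,0],[-2,0,0,0],[-3,0,0,0],[-3,0,0,0],[-1,0,0,0],[0,0,0,0]]])

```text
clock: 5.05
tool_pos: [0.6044, 0.0844, 0.1069]
orientation: [-156.4, 89.8, 23.7]
force: [1.0, 0.2, -0.2]
opening: 0.0256
```

Request:
move_arm(commands=[[[0,-4.1,1.0,0],[0,-4.1,1.0,0],[0,-4.1,1.0,0],[0,-4.1,1.0,0],[0,-4.1,1.0,0],[0,-4.1,1.0,0],[0,-4.1,1.0,0],[0,-4.1,1.0,0]]])

```text
clock: 5.85
tool_pos: [0.5217, 0.4129, 0.1029]
orientation: [46.3, 89.9, -133.7]
force: [0.7, -0.1, 0.3]
opening: 0.0256
```

Request:
move_arm(commands=[[[2,0,0,0],[2.5,0,0,0],[2.5,0,0,0],[1.5,0,0,0],[0.9,0,0,0],[0,0,0,0],[0,0,0,0]]])

```text
clock: 6.55
tool_pos: [0.5233, 0.412, 0.0107]
orientation: [-142.8, 90.0, 37.3]
force: [0.2, -0.3, 0.3]
opening: 0.0258
```

Request:
move_arm(commands=[[[0,0,0,0],[0,0,0,0],[0,0,0,0],[-1,0,0,0],[-2.5,0,0,0],[-3.5,0,0,0],[-3.5,0,0,0]]], jaw=4)

```text
clock: 7.25
tool_pos: [0.5229, 0.4117, 0.1173]
orientation: [77.7, 90.0, -102.2]
force: [1.2, -0.7, 0.8]
opening: 0.0403
```

```bash
python3 - <<'E'
from h import *
st()
p,d=shot('top','t2.png');W=cloud('top',d)
cv2.imwrite('pics/c2.png',cv2.resize(p[140:285,90:470,::-1],None,fx=2.1,fy=2.1,interpolation=cv2.INTER_CUBIC))
E
```

```text
t 7.25 tcp [522.9 411.7 117.3] zang -179.94 F [ 1.2 -0.7  0.8] open 40.3
```

View pics/c2.png

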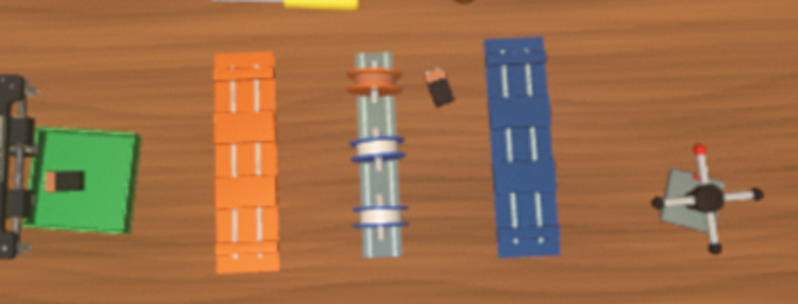

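The battery lies in the tray at crop (65,181). The reels haven't moved. The rib pairs show up as pale lines: orange top slot at crop x 234/257, blue middle slot at 509/535.

```bash
cat > ribs.py <<'E'
from h import *
import sys
p=cv2.imread('pics/t2.png');c=calibration('top');K=c['mtx'];T=c['T']
g=p.astype(float)
def px(u,v,z):
    d=T[:3,:3]@np.array([(u-K[0,2])/K[0,0],-(v-K[1,2])/K[1,1],-1]);t=(z-T[2,3])/d[2];return (T[:3,3]+t*d)[:2]*1000
gray=p.min(2).astype(float)  # pale = high min
for n,u0,u1,rows in(('or',198,218,(185,216,247)),('bl',326,352,(178,208,240))):
    for v in rows:
        s=gray[v-4:v+5,u0:u1].mean(0);i=s.argsort()[::-1];a=i[0];b=[j for j in i if abs(j-a)>5][0]
        f=lambda j:u0+j+(0 if j in(0,len(s)-1) else (s[j+1]-s[j-1])/(2*(2*s[j]-s[j+1]-s[j-1])))
        q=[px(f(j),v,.0025).round(1) for j in sorted((a,b))];print(n,v,q,(q[0]+q[1])/2)
E
python3 ribs.py
```

```text
or 185 [array([631.7, 192.6]), array([630.7, 160.9])] [631.2  176.75]
or 216 [array([544.2, 191.5]), array([543.3, 159.5])] [543.75 175.5 ]
or 247 [array([459.1, 190.1]), array([458.3, 158.1])] [458.7 174.1]
bl 178 [array([ 640.3, -170.2]), array([ 639.3, -202.1])] [ 639.8  -186.15]
bl 208 [array([ 555.7, -171.3]), array([ 554.8, -203.6])] [ 555.25 -187.45]
bl 240 [array([ 468. , -172.5]), array([ 467.1, -204.6])] [ 467.55 -188.55]
```

Request:
move_arm(commands=[[[0,3.6,-0.95,0],[0,3.6,-0.95,0],[0,3.6,-0.95,0],[0,3.6,-0.95,0],[0,3.6,-0.95,0],[0,3.6,-0.95,0],[0,3.6,-0.95,0],[0,3.6,-0.95,0]]], jaw=3.6)

```text
clock: 8.1
tool_pos: [0.5997, 0.1226, 0.1165]
orientation: [-156.8, 89.9, 23.3]
force: [0.8, 0.0, -0.6]
opening: 0.0357
```

Request:
move_arm(commands=[[[0,3.6,-0.95,0],[0,3.6,-0.95,0],[0,3.6,-0.95,0],[0,3.7,-0.9,-0.021],[0,0,0,0],[0,0,0,0],[0,0,0,0]]])

```text
clock: 8.8
tool_pos: [0.6369, -0.0205, 0.116]
orientation: [-158.6, 90.0, 22.6]
force: [-0.3, 0.0, -0.3]
opening: 0.0356
```

```bash
python3 - <<'E'
from h import *
go(636.5,-21,22)
p,d=shot('side','s3.png');W=cloud('side',d)
k=(abs(W[...,0]-.636)<.035)&(abs(W[...,1]-.0)<.035)&(W[...,2]>.03)&(W[...,2]<.073)
P=W[k];print(k.sum(),P.min(0),P.max(0))
k&=W[...,2]>.062; print(cv2.minAreaRect(W[k][:,:2].astype(np.float32)*1000))
E
```

```text
t 8.8 tcp [636.9 -20.5 116. ] zang -178.74 F [-0.3  0.  -0.3] open 35.6
cm tool [9.4  0.05 0.05]
289 [ 0.61088843 -0.03403164  0.03040139] [0.66649621 0.03286254 0.0728049 ]
((638.452392578125, 1.0461845397949219), (44.920780181884766, 25.435020446777344), 87.7005615234375)
```

Request:
move_arm(commands=[[[2.5,0,-0.08,0],[2.5,0,0,0],[2,0,0,0],[1.5,0,0,0],[0.9,0,0,0],[0,0,0,0],[0,0,0,0]]])

```text
clock: 9.55
tool_pos: [0.6382, -0.0204, 0.0222]
orientation: [177.8, 90.0, -0.9]
force: [-0.4, -0.9, 0.5]
opening: 0.0361
```

Request:
move_arm(commands=[[[0,-0.2,0,0],[0,-0.3,0,0],[0,-0.4,0,0],[0,-0.4,0,0],[0,-0.4,0,0],[0,-0.4,0,0],[0,-0.4,0,0],[0,-0.4,0,0]]])

```text
clock: 10.35
tool_pos: [0.637, 0.0084, 0.0214]
orientation: [-17.0, 90.0, 164.3]
force: [-0.2, -0.4, -0.2]
opening: 0.0363
```

```bash
python3 - <<'E'
from h import *
st()
p,d=shot('side','s4.png');W=cloud('side',d)
cv2.imwrite('pics/c4.png',cv2.resize(p[130:310,150:350,::-1],None,fx=3,fy=3,interpolation=cv2.INTER_CUBIC))
E
```

```text
t 10.35 tcp [637.    8.4  21.4] zang -178.74 F [-0.2 -0.4 -0.2] open 36.3
```

View pics/c4.png

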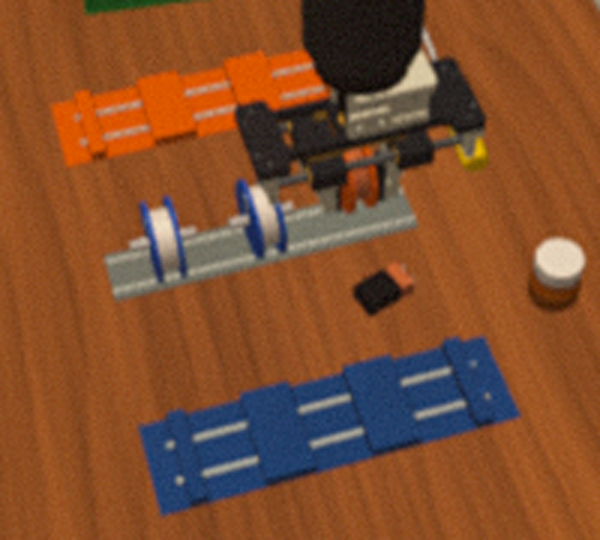

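Request:
move_arm(commands=[[[0,-0.4,0,0],[0,-0.4,0,0],[0,-0.4,0,0],[0,-0.4,0,0],[0,-0.4,0,0],[0,-0.4,0,0],[0,-0.4,0,0],[0,-0.4,0,0]]])

```text
clock: 11.2
tool_pos: [0.6364, 0.0403, 0.0216]
orientation: [104.7, 90.0, -74.1]
force: [-0.4, -0.1, -0.9]
opening: 0.0364
```

Request:
move_arm(commands=[[[0,-0.4,0,0],[0,-0.4,0,0],[0,-0.4,0,0],[0,-0.4,0,0],[0,-0.4,0,0],[0,-0.4,0,0],[0,-0.4,0,0],[0,-0.4,0,0]]])

```text
clock: 12.0
tool_pos: [0.6357, 0.0723, 0.0215]
orientation: [21.7, 90.0, -157.0]
force: [0.4, -0.1, -0.2]
opening: 0.0357
```

```bash
cat >> h.py <<'E'
def reel(x,y,f):
    st()
    for n in('side','top'):
        p,d=shot(n,n[0]+f);W=cloud(n,d);h=cv2.cvtColor(p,cv2.COLOR_RGB2HSV).astype(int)
        k=(abs(W[...,0]-x)<.045)&(abs(W[...,1]-y)<.07)&(W[...,2]>.030)&(W[...,2]<.073)&(h[...,1]>110)
        P=W[k]*1000;print(n,k.sum(),P.min(0).round(),P.max(0).round(),np.percentile(P,[5,95],axis=0).mean(0).round(1)) if k.sum()>10 else print(n,k.sum())
E
python3 -c "
from h import *
reel(.636,.09,'5.png')"
```

```text
t 12.0 tcp [635.7  72.3  21.5] zang -178.74 F [ 0.4 -0.1 -0.2] open 35.7
side 48 [604.  59.  31.] [674. 131.  72.] [640.8  85.1  48.6]
top 141 [616. 110.  30.] [642. 158.  72.] [628.  137.7  54.5]
```

```bash
python3 -c "
import cv2
a=cv2.imread('pics/s5.png')[130:310,150:350];b=cv2.imread('pics/t5.png')[140:290,170:370]
import numpy as np
cv2.imwrite('pics/c5.png',cv2.resize(np.vstack([a,b]),None,fx=1.8,fy=1.8,interpolation=2)) "
```

```text
(no output)
```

View pics/c5.png

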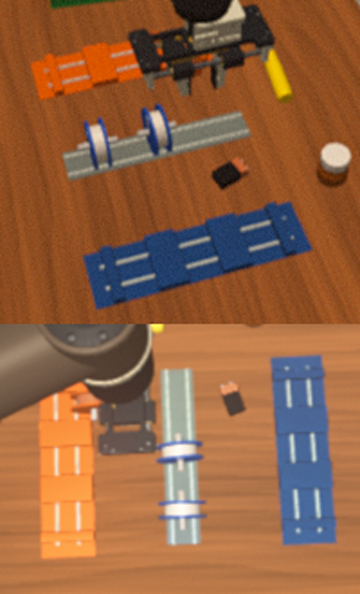

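The reel has rolled ahead of the fingers, to about crop (85,400) in the top view. I check whether it is still moving and which way it points.

```bash
cat > trk.py <<'E'
from h import *
def orange(i,f=None):
    p,d=shot('top',f);W=cloud('top',d);h=cv2.cvtColor(p,cv2.COLOR_RGB2HSV).astype(int)
    k=(abs(W[...,0]-.63)<.05)&(W[...,1]>.08)&(W[...,1]<.25)&(W[...,2]>.028)&(W[...,2]<.074)&(h[...,0]<14)&(h[...,1]>110)
    P=W[k]*1000;t=P[P[:,2]>60]
    print(i,k.sum(),P.min(0).round(),P.max(0).round(),'top',len(t),t.mean(0).round(1) if len(t) else 0)
if __name__=='__main__':
    for i in range(4): orange(i)
    st()
E
python3 trk.py
```

```text
0 153 [616. 110.  28.] [642. 163.  73.] top 62 [628.4 133.4  65.2]
1 154 [616. 110.  28.] [642. 163.  73.] top 62 [627.1 132.2  65.3]
2 152 [616. 111.  28.] [642. 164.  73.] top 68 [627.9 132.   64.8]
3 157 [616. 110.  28.] [642. 163.  72.] top 71 [627.4 132.4  64.9]
t 12.3 tcp [635.6  71.9  21.5] zang -178.74 F [-1.1  0.3 -0.2] open 35.9
```

```bash
python3 - <<'E'
from h import *
p,d=shot('top','t6.png');W=cloud('top',d)
P=W[(abs(W[...,0]-.63)<.05)&(W[...,1]>.105)&(W[...,1]<.18)&(W[...,2]>.03)&(W[...,2]<.046)]*1000
print(P[P[:,0].argsort()][:8].round(),P[P[:,0].argsort()][-8:].round())
P=W[(abs(W[...,0]-.63)<.03)&(W[...,1]>.105)&(W[...,1]<.18)&(W[...,2]>.046)&(W[...,2]<.074)]*1000
print(cv2.minAreaRect(P[:,:2].astype(np.float32)))
for y in range(105,170,8):
    q=P[abs(P[:,1]-y)<4]
    if len(q): print(y,q[:,0].min().round(),q[:,0].max().round(),q[:,2].max().round())
cv2.imwrite('pics/c6.png',cv2.resize(p[155:215,190:270,::-1],None,fx=7,fy=7,interpolation=cv2.INTER_CUBIC))
E
```

```text
[[603. 127.  41.]
 [604. 125.  38.]
 [604. 122.  37.]
 [604. 130.  38.]
 [606. 127.  41.]
 [606. 125.  39.]
 [606. 130.  39.]
 [607. 122.  34.]] [[620. 161.  44.]
 [632. 154.  39.]
 [634. 154.  40.]
 [636. 158.  46.]
 [636. 156.  45.]
 [636. 164.  32.]
 [637. 161.  31.]
 [637. 154.  42.]]
((629.4747924804688, 134.12942504882812), (24.036983489990234, 52.17987823486328), 2.5275347232818604)
105 623.0 623.0 62.0
113 619.0 627.0 69.0
121 618.0 632.0 71.0
129 618.0 641.0 73.0
137 617.0 641.0 71.0
145 617.0 640.0 69.0
153 617.0 641.0 65.0
161 616.0 637.0 54.0
```

View pics/c6.png

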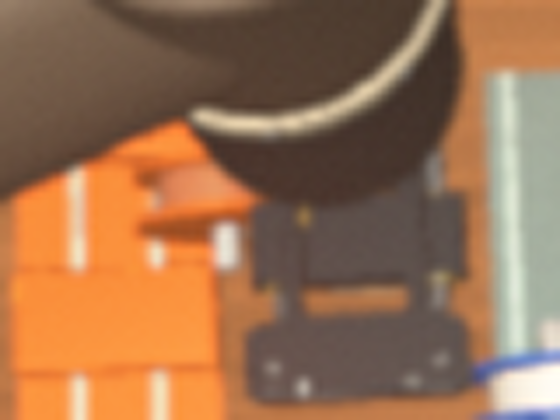

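The reel's free spindle end is at (602.5,127), so its centre is about (630.5,127). It rests against the rack's edge, turned about 2.5°. I shift the fingers 5 mm to centre on it and push on.

Request:
move_arm(commands=[[[0,-0.3,0.25,0.022],[0,-0.5,0.25,0],[0,-0.6,0,0],[0,-0.6,0,0],[0,-0.6,0,0],[0,-0.5,0,0],[0,-0.4,0,0],[0,-0.3,0,0]]])

```text
clock: 13.15
tool_pos: [0.6306, 0.1104, 0.0215]
orientation: [145.4, 90.0, -34.6]
force: [-0.7, -0.2, -0.2]
opening: 0.0358
```

Request:
move_arm(commands=[[[0,-0.4,0,0],[0,-0.4,0,0],[0,-0.4,0,0],[0,-0.4,0,0],[0,-0.4,0,0],[0,-0.4,0,0],[0,-0.4,0,0]]])

```text
clock: 13.85
tool_pos: [0.6306, 0.1381, 0.0216]
orientation: [107.6, 90.0, -72.4]
force: [0.6, 0.0, -0.0]
opening: 0.0361
```

```bash
python3 - <<'E'
from h import *
st()
p,d=shot('top');W=cloud('top',d)
P=W[(abs(W[...,0]-.63)<.03)&(W[...,1]>.13)&(W[...,1]<.23)&(W[...,2]>.046)&(W[...,2]<.074)]*1000
print(P.max(0),cv2.minAreaRect(P[:,:2].astype(np.float32)))
P=W[(abs(W[...,0]-.605)<.01)&(W[...,1]>.13)&(W[...,1]<.23)&(W[...,2]>.034)&(W[...,2]<.046)]*1000
print(P.round())
E
```

```text
t 13.85 tcp [630.6 138.1  21.6] zang 180.0 F [ 0.6  0.  -0. ] open 36.1
[618.80966165 133.80985315  65.13060297] ((618.424072265625, 132.8280029296875), (2.1096835136413574, 0.0), 111.43741607666016)
[]
```

Request:
move_arm(commands=[[[0,-0.4,0,0],[0,-0.4,0,0],[0,-0.4,0,0],[0,-0.4,0,0],[0,-0.3,0,0],[0,-0.2,0,0],[0,0,0,0],[0,0,0,0]]])

```text
clock: 14.7
tool_pos: [0.6306, 0.1589, 0.0215]
orientation: [26.8, 90.0, -153.2]
force: [1.0, -0.3, 0.0]
opening: 0.0358
```

Request:
move_arm(commands=[[[0,0.4,0,0],[0,1,0,0],[0,2,0,0],[-1,2,0,0],[-3,2,0,0],[-3,4,0,0],[-3,4,0,0],[0,4.8,0,0]]])

```text
clock: 15.5
tool_pos: [0.633, -0.0455, 0.1276]
orientation: [-175.7, 89.5, 4.3]
force: [1.1, 0.1, 0.1]
opening: 0.0357
```

Request:
move_arm(commands=[[[0,4,0,0],[0,2,0,0],[0,0,0,0]]])

```text
clock: 15.8
tool_pos: [0.6296, -0.1076, 0.1224]
orientation: [156.9, 90.0, -23.3]
force: [-0.4, -0.7, 0.3]
opening: 0.0359
```

```bash
cat > bat.py <<'E'
from h import *
def bat(n,W,x,y,r=.06):
    k=(abs(W[...,0]-x)<r)&(abs(W[...,1]-y)<r)&(W[...,2]>.010)&(W[...,2]<.024)
    l=cv2.connectedComponentsWithStats(k.astype(np.uint8)); i=1+l[2][1:,4].argmax() 
    P=W[l[1]==i][:,:2].astype(np.float32)*1000;print(n,'bat',cv2.minAreaRect(P))
E
python3 - <<'E'
from trk import *; from bat import *
st()
p,d=shot('top','t7.png');W=cloud('top',d);Ws=cloud('side',shot('side','s7.png')[1])
for n,X in(('top',W),('side',Ws)):
    P=X[(abs(X[...,0]-.63)<.045)&(X[...,1]>.11)&(X[...,1]<.24)&(X[...,2]>.03)&(X[...,2]<.074)]*1000
    print(n,P.min(0).round(),P.max(0).round()); P=P[P[:,2]>50];print(cv2.minAreaRect(P[:,:2].astype(np.float32)))
    try: bat(n,X,.632,-.082)
    except Exception as e: print(e)
cv2.imwrite('pics/c7.png',cv2.resize(p[140:285,90:470,::-1],None,fx=2.1,fy=2.1,interpolation=cv2.INTER_CUBIC))
E
```

```text
t 15.8 tcp [ 629.6 -107.6  122.4] zang 179.73 F [-0.4 -0.7  0.3] open 35.9Traceback (most recent call last):
  File "<stdin>", line 6, in <module>
    return umr_minimum(a, axis, None, out, keepdims, initial, where)
ValueError: zero-size array to reduction operation minimum which has no identity
```

```bash
python3 -c "
import cv2,numpy as np
a=cv2.imread('pics/s7.png')[110:310,150:350];b=cv2.imread('pics/t7.png')[140:290,170:370]
a=cv2.resize(a,(390,390),interpolation=2);b=cv2.resize(b,(400,300),interpolation=2)
o=np.zeros((390,790,3),np.uint8);o[:,:390]=a;o[:300,390:]=b;cv2.imwrite('pics/c7.png',o)"
```

```text
(no output)
```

View pics/c7.png

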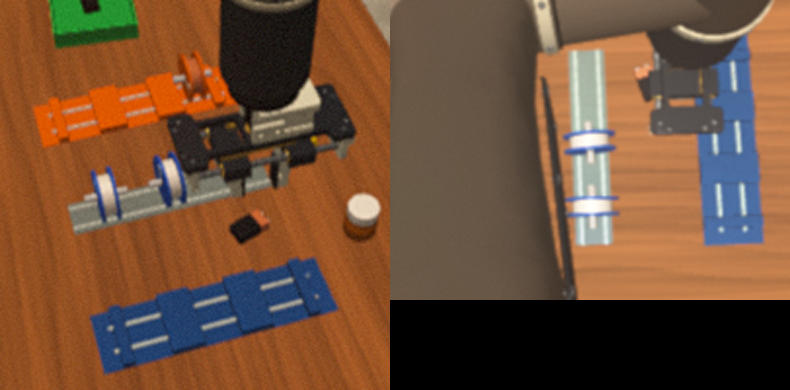

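The side view shows the orange reel upright in its rack slot at (195,75) and the battery at (250,225). The arm blocks the top view, so I measure from the side camera.

```bash
python3 - <<'E'
from h import *; from bat import *
p,d=shot('side');X=cloud('side',d);h=cv2.cvtColor(p,cv2.COLOR_RGB2HSV).astype(int)
k=(abs(X[...,0]-.63)<.045)&(X[...,1]>.11)&(X[...,1]<.24)&(X[...,2]>.02)&(X[...,2]<.074)
P=X[k]*1000;print(P.min(0).round(),P.max(0).round())
t=P[P[:,2]>66];print(len(t),t.mean(0).round(1))
print(cv2.minAreaRect(P[P[:,2]>50][:,:2].astype(np.float32)))
bat('side',X,.632,-.082)
E
```

```text
[604. 139.  21.] [660. 213.  73.]
34 [631.5 174.1  69.3]
((631.7816772460938, 175.9049835205078), (25.22580337524414, 62.829734802246094), 0.38113054633140564)
side bat ((635.6503295898438, -82.35997009277344), (49.89235305786133, 28.83963394165039), 16.221494674682617)
```

Request:
move_arm(commands=[[[0,-2.5,-0.47,0.14],[0,0,0,0.14],[0,0,0,0.14],[0,0,0,0.14],[0,0,0,0.14],[0,0,0,0.14],[0,0,0,0.14],[0,0,0,0.14]]], jaw=6)

```text
clock: 16.75
tool_pos: [0.6352, -0.0771, 0.1218]
orientation: [-82.8, 90.0, 32.8]
force: [0.5, 0.4, 0.7]
opening: 0.0598
```

Request:
move_arm(commands=[[[0,0,0,0.14],[0,0,0,0],[0,0,0,0]]])

```text
clock: 17.05
tool_pos: [0.6353, -0.0774, 0.1217]
orientation: [-113.5, 90.0, -5.4]
force: [0.2, -0.1, -0.4]
opening: 0.06
```

```bash
python3 - <<'E'
from h import *; from bat import *
go(634.3,-82.4,5)
for i in range(2):
  p,d=shot('side');X=cloud('side',d)
  bat('side',X,.632,-.082)
E
```

```text
t 17.05 tcp [635.3 -77.4 121.7] zang 108.1 F [ 0.2 -0.1 -0.4] open 60.0
cm tool [11.67  0.25 -0.44]
side bat ((635.8956298828125, -81.72330474853516), (49.5482177734375, 28.639938354492188), 18.269718170166016)
side bat ((634.9598388671875, -82.21065521240234), (49.520870208740234, 27.79878044128418), 17.595951080322266)
```

Request:
move_arm(commands=[[[3,0.2,-0.45,0],[3,0,0,0],[2.5,0,0,0],[1.7,0,0,0],[1,0,0,0],[0.5,0,0,0],[0,0,0,0],[0,0,0,0]]])

```text
clock: 17.95
tool_pos: [0.6354, -0.0829, 0.0055]
orientation: [-106.8, 89.9, 1.0]
force: [-0.5, 0.1, -0.2]
opening: 0.0597
```

Request:
move_arm(commands=[[[0,0,0,0],[0,0,0,0],[0,0,0,0],[0,0,0,0],[0,0,0,0],[0,0,0,0],[0,0,0,0],[0,0,0,0]]], jaw=1.5)

```text
clock: 18.75
tool_pos: [0.6348, -0.0829, 0.0047]
orientation: [-113.5, 90.0, -5.7]
force: [-0.3, 0.3, 2.0]
opening: 0.0259
```

Request:
move_arm(commands=[[[-1,0,0,0],[-2,0,0,0],[-3,0,0,0],[-4,0,0,0],[-3,0,0,0],[-1,0,0,0],[0,0,0,0]]])

```text
clock: 19.45
tool_pos: [0.6357, -0.0829, 0.147]
orientation: [-100.7, 89.8, 7.1]
force: [-0.3, 0.3, -1.2]
opening: 0.0258
```

```bash
python3 - <<'E'
from h import *
go(522,352,150)
E
```

```text
t 19.45 tcp [635.7 -82.9 147. ] zang 107.81 F [-0.3  0.3 -1.2] open 25.8
cm tool [-0.33 -2.47 44.88]
```

Request:
move_arm(commands=[[[0,-0.22,4.08,0],[0,-0.22,4.08,0],[0,-0.22,4.08,0],[0,-0.22,4.08,0],[0,-0.22,4.08,0],[0,-0.22,4.08,0],[0,-0.22,4.08,0],[0,-0.22,4.08,0]]])

```text
clock: 20.25
tool_pos: [0.5502, 0.2342, 0.1429]
orientation: [105.0, 89.8, -147.2]
force: [0.9, -0.0, -0.3]
opening: 0.0257
```

Request:
move_arm(commands=[[[0,-0.22,4.08,0],[0,-0.22,4.08,0],[0,-0.22,4.08,0],[0,0,0,-0.14],[0,0,0,-0.14],[0,0,0,-0.14],[0,0,0,-0.14],[0,0,0,-0.14]]])

```text
clock: 21.05
tool_pos: [0.5197, 0.3511, 0.1426]
orientation: [75.0, 89.8, -136.8]
force: [0.2, 0.1, 0.7]
opening: 0.0258
```

Request:
move_arm(commands=[[[0,0,0,-0.14],[0,0,0,-0.14],[0,0,0,-0.14],[0,0,0,-0.12],[0,0,0,0],[0,0,0,0]]])

```text
clock: 21.65
tool_pos: [0.5201, 0.3513, 0.1433]
orientation: [45.9, 89.9, -135.5]
force: [1.0, 0.4, -1.1]
opening: 0.0256
```

```bash
python3 - <<'E'
from h import *
go(522,352,10)
E
```

```text
t 21.65 tcp [520.1 351.3 143.3] zang 178.64 F [ 1.   0.4 -1.1] open 25.6
cm tool [13.33 -0.1  -0.21]
```

Request:
move_arm(commands=[[[3.5,0,0,0],[3.5,0,0,0],[3,0,0,0],[2,0,0,0],[1,0,0,0],[0.3,0,0,0],[0,0,0,0],[0,0,0,0]]])

```text
clock: 22.45
tool_pos: [0.5207, 0.3518, 0.0128]
orientation: [-169.7, 90.0, 9.0]
force: [-4.4, -1.5, 13.0]
opening: 0.0257
```

Request:
move_arm(commands=[[[0,0,0,0],[0,0,0,0],[0,0,0,0],[-1,0,0,0],[-2.5,0,0,0],[-3.5,0,0,0],[-4,0,0,0],[0,0,0,0]]], jaw=4)

```text
clock: 23.25
tool_pos: [0.5233, 0.3542, 0.1284]
orientation: [-137.2, 89.4, 41.7]
force: [0.3, 0.2, -0.2]
opening: 0.0401
```

```bash
python3 - <<'E'
from h import *
p,d=shot('top','t8.png');q,e=shot('side');T=cloud('top',d);S=cloud('side',e)
for n,x,y in(('B1',.549,0),('B2',.464,0),('O',.632,.176)):
  for W in(T,S):
    P=W[(abs(W[...,0]-x)<.035)&(abs(W[...,1]-y)<.045)&(W[...,2]>.03)&(W[...,2]<.075)]*1000
    r=cv2.minAreaRect(P[P[:,2]>50][:,:2].astype(np.float32)) if len(P)>5 else 0
    print(n,len(P),P.min(0).round() if len(P) else 0,P.max(0).round() if len(P) else 0,r)
go(550,22.5,22)
cv2.imwrite('pics/c8.png',cv2.resize(p[140:285,90:470,::-1],None,fx=2.1,fy=2.1,interpolation=cv2.INTER_CUBIC))
E
```

```text
B1 277 [521. -33.  31.] [576.  34.  74.] ((549.2376098632812, 1.5755424499511719), (24.509220123291016, 61.8952751159668), 3.692734718322754)
B1 313 [524. -34.  30.] [580.  36.  74.] ((551.8579711914062, -1.0972862243652344), (24.62457275390625, 60.814002990722656), 3.579343557357788)
B2 258 [437. -35.  32.] [493.  33.  74.] ((464.05133056640625, -2.7410812377929688), (59.68622970581055, 23.185392379760742), 88.95329284667969)
B2 285 [439. -36.  31.] [495.  36.  73.] ((466.81414794921875, -1.7914848327636719), (24.70376968383789, 63.94770431518555), 0.1512199342250824)
O 296 [600. 141.  30.] [655. 209.  73.] ((628.5267333984375, 174.78782653808594), (25.13081932067871, 62.20814895629883), 0.48390984535217285)
O 257 [603. 140.  31.] [660. 213.  74.] ((630.6310424804688, 175.8677215576172), (25.465770721435547, 63.07803726196289), 3.9921460151672363)
t 23.35 tcp [521.  352.3 123.4] zang 178.83 F [-0.5 -0.5 -0.5] open 40.1
cm tool [10.07 32.94 -3.56]
```

View pics/c8.png

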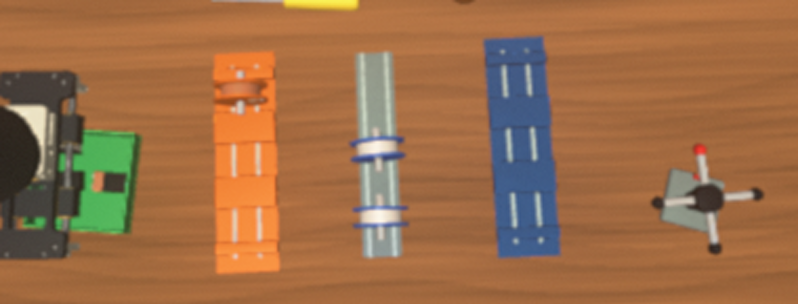

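Both batteries are in the tray (crop (108,182); the other is under the gripper). The orange reel is in its slot at (240,92), and the blue reels are still at (377,149) and (380,216).

Request:
move_arm(commands=[[[0,3.66,-0.4,0],[0,3.66,-0.4,0],[0,3.66,-0.4,0],[0,3.66,-0.4,0],[0,3.66,-0.4,0],[0,3.66,-0.4,0],[0,3.66,-0.4,0],[0,3.66,-0.4,0]]], jaw=3.6)

```text
clock: 24.15
tool_pos: [0.5459, 0.0566, 0.1206]
orientation: [22.3, 89.9, -158.9]
force: [0.3, -0.2, 0.1]
opening: 0.0357
```

Request:
move_arm(commands=[[[0,3.66,-0.4,0],[0,0,0,-0.047],[0,0,0,0],[0,0,0,0],[0,0,0,0]]])

```text
clock: 24.65
tool_pos: [0.5498, 0.0223, 0.1212]
orientation: [13.7, 90.0, -164.8]
force: [-1.0, 0.9, 0.8]
opening: 0.0364
```

```bash
python3 - <<'E'
from h import *
go(550.4,22.5,22)
E
```

```text
t 24.65 tcp [549.8  22.3 121.2] zang -178.47 F [-1.   0.9  0.8] open 36.4
cm tool [ 9.92 -0.02 -0.07]
```

Request:
move_arm(commands=[[[3,0,-0.07,0],[3,0,0,0],[2,0,0,0],[1.3,0,0,0],[0.6,0,0,0],[0,0,0,0],[0,0,0,0]]])

```text
clock: 25.35
tool_pos: [0.5513, 0.0221, 0.0233]
orientation: [-168.2, 89.9, 13.4]
force: [0.5, -0.8, 0.4]
opening: 0.036
```

Request:
move_arm(commands=[[[0,0.3,0,0],[0,0.4,0,0],[0,0.4,0,0],[0,0.4,0,0],[0,0.4,0,0],[0,0.4,0,0],[0,0.4,0,0],[0,0.4,0,0]]])

```text
clock: 26.15
tool_pos: [0.5514, -0.0097, 0.0225]
orientation: [19.0, 90.0, -159.5]
force: [0.9, -0.0, -0.3]
opening: 0.036
```

Request:
move_arm(commands=[[[0,0.4,0,0],[0,0.4,0,0],[0,0.4,0,0],[0,0.4,0,0],[0,0.4,0,0],[0,0.4,0,0],[0,0.4,0,0],[0,0.4,0,0]]])

```text
clock: 26.95
tool_pos: [0.5524, -0.0416, 0.0226]
orientation: [59.5, 90.0, -119.0]
force: [-0.8, -0.2, 0.5]
opening: 0.036
```

```bash
cat > rb.py <<'E'
from h import *
import sys
x=float(sys.argv[1])
for n in('top','side','top','side'):
    p,d=shot(n);W=cloud(n,d)
    o=get_obs()['tool_pos']
    k=(abs(W[...,0]-x)<.04)&(W[...,1]<o[1]-.002)&(W[...,1]>-.24)&(W[...,2]>.03)&(W[...,2]<.075)
    l=cv2.connectedComponentsWithStats(k.astype(np.uint8));i=1+l[2][1:,4].argmax();P=W[l[1]==i]*1000
    print(n,len(P),P.min(0).round(),P.max(0).round(),cv2.minAreaRect(P[P[:,2]>48][:,:2].astype(np.float32)))
    s=P[(P[:,2]<44)&(P[:,2]>33)]; a=s[s[:,0]<s[:,0].min()+12]; b=s[s[:,0]>s[:,0].max()-12]; print('  spindle',a.mean(0).round(1),b.mean(0).round(1)) if len(s) else 0
st()
E
python3 rb.py .552
```

```text
top 202 [ 526. -154.   30.] [580. -91.  71.] ((553.2653198242188, -122.53856658935547), (23.35307502746582, 60.701744079589844), 2.1317193508148193)
  spindle [ 531.6 -121.4   38.7] [ 574.7 -124.    38.5]
side 362 [ 528. -160.   30.] [584. -88.  73.] ((556.2467651367188, -121.76803588867188), (24.687755584716797, 65.99939727783203), 2.449603319168091)
  spindle [ 534.5 -125.1   39.3] [ 579.6 -123.4   39.5]
top 225 [ 526. -160.   32.] [582. -91.  73.] ((553.446044921875, -125.13668823242188), (23.26883316040039, 60.36714172363281), 2.3033125400543213)
  spindle [ 531.3 -126.3   38.4] [ 576.2 -125.5   39. ]
side 364 [ 528. -163.   30.] [585. -91.  74.] ((556.67431640625, -129.90057373046875), (25.17472267150879, 61.579158782958984), 2.9193592071533203)
  spindle [ 533.8 -128.    38.7] [ 580.  -126.8   38.9]
t 27.15 tcp [552.4 -41.4  22.6] zang -178.46 F [-0.2  0.  -0.3] open 35.8
```

Request:
move_arm(commands=[[[0,0.5,-0.07,0],[0,1,0,0],[0,1.2,0,0],[0,1.2,0,0],[0,1.2,0,0],[0,0.8,0,0],[0,0.6,0,0],[0,0.5,0,0]]])

```text
clock: 27.95
tool_pos: [0.5549, -0.112, 0.0225]
orientation: [48.6, 90.0, -129.9]
force: [0.0, 1.0, -0.9]
opening: 0.0361
```

```bash
python3 rb.py .552
```

```text
Traceback (most recent call last):
  File "rb.py", line 8, in <module>
    l=cv2.connectedComponentsWithStats(k.astype(np.uint8));i=1+l[2][1:,4].argmax();P=W[l[1]==i]*1000
                                                               ~~~~~~~~~~~~~~~~~^^
ValueError: attempt to get argmax of an empty sequence
```

Request:
move_arm(commands=[[[0,0.4,0,0],[0,0.4,0,0],[0,0.4,0,0],[0,0.4,0,0],[0,0.4,0,0],[0,0.4,0,0],[0,0.4,0,0],[0,0.4,0,0]]])

```text
clock: 28.8
tool_pos: [0.5559, -0.1435, 0.0226]
orientation: [-151.0, 90.0, 30.5]
force: [-0.1, 0.4, 0.6]
opening: 0.0363
```

Request:
move_arm(commands=[[[0,0.4,0,0],[0,0.4,0,0],[0,0.4,0,0],[0,0.4,0,0],[0,0.4,0,0],[0,0.4,0,0],[0,0.2,0,0],[0,0,0,0]]])

```text
clock: 29.6
tool_pos: [0.5565, -0.1695, 0.0225]
orientation: [-1.4, 90.0, -179.9]
force: [-1.2, -0.3, 0.5]
opening: 0.0359
```

Request:
move_arm(commands=[[[0,-0.5,0,0],[0,-1,0,0],[0,-2,0,0],[-1,-2,0,0],[-3,-2,0,0],[-3,-3,0,0],[-2.5,-3,0,0],[0,-4,0,0]]])

```text
clock: 30.4
tool_pos: [0.5537, 0.0077, 0.1215]
orientation: [-168.8, 89.6, 12.7]
force: [1.8, 0.9, -0.3]
opening: 0.0362
```

```bash
sed -i "s/'top','side','top','side'/'side','side'/" rb.py; python3 rb.py .555; python3 -c "
from h import *
go(465.8,22,120)"
```

```text
side 396 [ 530. -225.   30.] [ 586. -152.   74.] ((558.5296630859375, -189.47300720214844), (25.014543533325195, 60.66974639892578), 1.7636744976043701)
  spindle [ 536.3 -190.    39.5] [ 581.5 -188.6   40. ]
side 399 [ 531. -223.   30.] [ 586. -152.   73.] ((558.24755859375, -189.8772735595703), (24.50532341003418, 62.685577392578125), 2.590569019317627)
  spindle [ 536.7 -189.6   39.1] [ 581.2 -188.3   40.3]
t 30.5 tcp [552.4  10.2 119. ] zang -178.23 F [-0.1  0.2 -0.2] open 36.2
t 30.5 tcp [552.4  10.2 119. ] zang -178.23 F [-0.1  0.2 -0.2] open 36.2
cm tool [-0.13 -1.45  8.62]
```

Request:
move_arm(commands=[[[0,-0.5,2.9,0],[0,-0.5,2.9,0],[0,-0.45,2.8,0.006],[0,0,0,0],[0,0,0,0],[0,0,0,0]]])

```text
clock: 31.1
tool_pos: [0.4661, 0.0182, 0.1177]
orientation: [-172.2, 90.0, 9.0]
force: [-0.8, -0.5, 0.0]
opening: 0.0361
```

```bash
python3 - <<'E'
from h import *
go(465.8,22,22)
E
python3 rb.py .466 | head -2
```

```text
t 31.1 tcp [466.1  18.2 117.7] zang -178.77 F [-0.8 -0.5  0. ] open 36.1
cm tool [ 9.57 -0.38  0.02]
side 275 [439. -37.  30.] [495.  16.  72.] ((466.92034912109375, -10.287242889404297), (24.42824363708496, 51.679466247558594), 1.35415518283844)
  spindle [445.2  -1.4  38.7] [489.1  -1.4  38.9]
```

Request:
move_arm(commands=[[[3,-0.4,0.02,0],[3,0,0,0],[2,0,0,0],[1,0,0,0],[0.6,0,0,0],[0,0,0,0],[0,0,0,0]]])

```text
clock: 31.9
tool_pos: [0.4658, 0.0221, 0.0222]
orientation: [-162.9, 89.9, 18.3]
force: [0.9, -0.2, -0.0]
opening: 0.0361
```

Request:
move_arm(commands=[[[0,0.3,0,0],[0,0.4,0,0],[0,0.4,0,0],[0,0.4,0,0],[0,0.4,0,0],[0,0.4,0,0],[0,0.4,0,0],[0,0.4,0,0]]])

```text
clock: 32.7
tool_pos: [0.4657, -0.0095, 0.0215]
orientation: [23.4, 90.0, -155.4]
force: [0.1, 0.5, -0.6]
opening: 0.0359
```

Request:
move_arm(commands=[[[0,0.4,0,0],[0,0.4,0,0],[0,0.4,0,0],[0,0.4,0,0],[0,0.4,0,0],[0,0.4,0,0],[0,0.4,0,0],[0,0.4,0,0]]])

```text
clock: 33.5
tool_pos: [0.4665, -0.0414, 0.0216]
orientation: [170.5, 90.0, -8.3]
force: [-0.1, -0.0, -0.2]
opening: 0.036
```

```bash
python3 rb.py .47
```

```text
side 338 [ 442. -159.   31.] [498. -91.  74.] ((470.18115234375, -123.62418365478516), (24.312541961669922, 62.666526794433594), 1.3314218521118164)
  spindle [ 448.6 -125.6   39.1] [ 492.6 -124.1   39.3]
side 336 [ 442. -161.   30.] [498. -93.  74.] ((470.3135681152344, -130.42401123046875), (24.236665725708008, 61.80884552001953), 1.3941701650619507)
  spindle [ 448.3 -128.3   39.7] [ 492.  -126.6   38.7]
t 33.6 tcp [466.4 -41.5  21.5] zang -178.82 F [-0.6 -0.9  0.4] open 36.0
```

Same behaviour as the first blue reel, and this one is on line for its slot.

Request:
move_arm(commands=[[[0,0.5,-0.05,0],[0,1,0,0],[0,1.2,0,0],[0,1.2,0,0],[0,1.2,0,0],[0,0.8,0,0],[0,0.6,0,0],[0,0.5,0,0]]])

```text
clock: 34.4
tool_pos: [0.4684, -0.1117, 0.0215]
orientation: [6.9, 90.0, -171.9]
force: [0.2, 0.7, 0.1]
opening: 0.036
```

Request:
move_arm(commands=[[[0,0.4,0,0],[0,0.4,0,0],[0,0.4,0,0],[0,0.4,0,0],[0,0.4,0,0],[0,0.4,0,0],[0,0.4,0,0],[0,0.4,0,0]]])

```text
clock: 35.2
tool_pos: [0.4692, -0.1433, 0.0216]
orientation: [-148.6, 90.0, 32.6]
force: [-0.2, 1.2, 1.5]
opening: 0.0364
```

Request:
move_arm(commands=[[[0,0.4,0,0],[0,0.4,0,0],[0,0.4,0,0],[0,0.4,0,0],[0,0.4,0,0],[0,0.4,0,0],[0,0.3,0,0],[0,0,0,0]]])

```text
clock: 36.0
tool_pos: [0.4696, -0.1704, 0.0215]
orientation: [4.0, 90.0, -174.8]
force: [0.1, -0.1, -0.4]
opening: 0.0359
```

Request:
move_arm(commands=[[[0,-0.5,0,0],[0,-1,0,0],[0,-2,0,0],[-1,-2,0,0],[-3,-2,0,0],[-3,-3,0,0],[-2.5,-3,0,0],[0,-2,0,0]]])

```text
clock: 36.8
tool_pos: [0.4684, -0.0122, 0.1202]
orientation: [-164.9, 89.6, 16.5]
force: [0.7, 0.1, -0.1]
opening: 0.0359
```

```bash
python3 rb.py .47;python3 rb.py .555; python3 - <<'E'
from h import *
p,d=shot('side','s9.png');W=cloud('side',d)
a=cv2.resize(p[60:384,130:350,::-1],None,fx=1.8,fy=1.8,interpolation=2);cv2.imwrite('pics/c9.png',a)
E
```

```text
side 371 [ 443. -224.   31.] [ 500. -152.   74.] ((471.40093994140625, -188.94644165039062), (24.46600341796875, 64.27172088623047), 2.748426914215088)
  spindle [ 449.4 -189.6   39.5] [ 493.8 -188.4   38.7]
side 372 [ 443. -224.   31.] [ 499. -151.   74.] ((471.1351318359375, -189.18023681640625), (25.047380447387695, 64.17646026611328), 1.328356385231018)
  spindle [ 449.1 -189.8   40.1] [ 493.4 -188.3   38.9]
t 36.9 tcp [466.9 -12.3 117.7] zang -178.62 F [ 0.5 -1.3 -1.2] open 35.9
side 398 [ 530. -223.   30.] [ 586. -152.   74.] ((558.16552734375, -190.73336791992188), (24.665494918823242, 60.11952590942383), 1.9198956489562988)
  spindle [ 536.1 -189.8   39.1] [ 581.4 -188.5   40.1]
side 394 [ 531. -222.   30.] [ 585. -153.   73.] ((558.2133178710938, -189.74908447265625), (24.369766235351562, 60.98808288574219), 2.424712896347046)
  spindle [ 536.4 -189.6   39.1] [ 580.9 -189.    40.5]
t 37.0 tcp [466.1 -14.2 116.6] zang -178.69 F [0.2 0.4 0.6] open 36.1
```

View pics/c9.png

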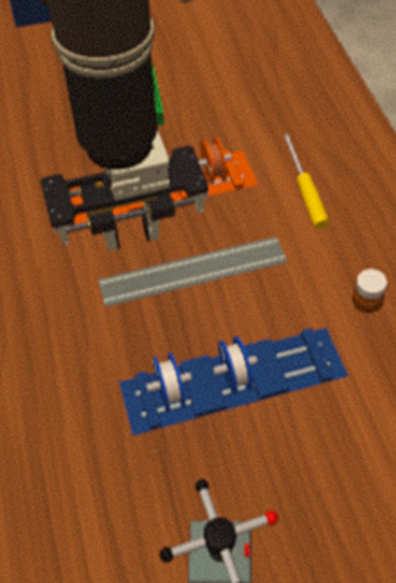

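All three reels stand in their slots: orange at (213,160), blue at (168,380) and (236,365). The wheel is at (218,540) with its red ball at (271,517). Next I measure the wheel precisely.

```bash
cat > wh.py <<'E'
from h import *
from scipy.optimize import least_squares
def wheel(cam,f=None):
    p,d=shot(cam,f);W=cloud(cam,d);h=cv2.cvtColor(p,cv2.COLOR_RGB2HSV).astype(int)
    near=(abs(W[...,0]-.476)<.08)&(abs(W[...,1]+.400)<.08)&(W[...,2]>.049)&(W[...,2]<.066)
    P=W[near]*1000
    def res(q):
        D=P[:,:2]-q[:2];r=np.hypot(*D.T);a=np.arctan2(D[:,1],D[:,0])-q[2];a=(a+np.pi/4)%(np.pi/2)-np.pi/4
        return np.where(r>22,np.clip(r*np.sin(a),-12,12),0)+np.maximum(r-66,0)
    best=min((least_squares(res,[476,-400,g],loss='soft_l1') for g in np.radians([0,22,45,67])),key=lambda s:s.cost)
    rd=W[near&((h[...,0]<8)|(h[...,0]>172))&(h[...,1]>150)]*1000
    m=np.median(rd,0) if len(rd) else np.zeros(3)
    print(cam,len(P),'axis',best.x[:2].round(1),'spoke deg',np.degrees(best.x[2]).round(1),'red',m.round(1),'red ang',np.degrees(np.arctan2(*(m[:2]-best.x[:2])[::-1])).round(1))
if __name__=='__main__':
    wheel('top');wheel('side');o,_=st();print(o['joint_pos'].round(1))
E
python3 wh.py
```

```text
top 409 axis [ 474.7 -399. ] spoke deg -1886.5 red [ 534.  -394.4   61.7] red ang 4.5
side 599 axis [ 476.9 -401.6] spoke deg 3.6 red [ 536.  -398.9   62.3] red ang 2.6
t 37.15 tcp [466.  -15.5 116.1] zang -178.82 F [ 0.1 -0.7 -1. ] open 35.9
[ 22.4   7.  -33.6   0.  -49.5 -21.2]
```

Request:
move_arm(commands=[[[-0.3,4.4,-0.4,0],[0,4.4,-0.4,0],[0,4.4,-0.4,0],[0,4.4,-0.4,0],[0,4.4,-0.4,0],[0,4.4,-0.4,0],[0,4.4,-0.4,0],[0,4.4,-0.4,0]]], jaw=0)

```text
clock: 37.95
tool_pos: [0.5049, -0.369, 0.1187]
orientation: [-18.8, 89.9, 162.3]
force: [1.9, -0.1, 0.4]
opening: 0.0004
```

Request:
move_arm(commands=[[[0,0,0,0.13],[0,0,0,0.14],[0,0,0,0.14],[0,0,0,0.14],[0,0,0,0.14],[0,0,0,0.14],[0,0,0,0.14],[0,0,0,0.14]]])

```text
clock: 38.75
tool_pos: [0.5049, -0.367, 0.1187]
orientation: [44.1, 89.9, 161.3]
force: [0.0, 0.2, 0.8]
opening: 0.0002
```

Request:
move_arm(commands=[[[0,0,0,0.14],[0,0,0,0.14],[0,0,0,0.14],[0,0,0,0.14],[0,0,0,0.14],[0,0,0,0.14],[0,0,0,0.14],[0,0,0,0.14]]])

```text
clock: 39.55
tool_pos: [0.5049, -0.367, 0.1187]
orientation: [109.0, 89.9, 162.0]
force: [-0.2, -0.5, -0.4]
opening: 0.0004
```

Request:
move_arm(commands=[[[0,0,0,0.08],[0,0,0,0],[0,0,0,0],[0,0,0,0]]])

```text
clock: 39.95
tool_pos: [0.5055, -0.3666, 0.1192]
orientation: [116.3, 90.0, 165.2]
force: [0.1, -0.1, 1.0]
opening: 0.0003
```

```bash
python3 - <<'E'
from h import *
import numpy as np
go(476+45*np.cos(np.radians(49)),-400.3+45*np.sin(np.radians(49)),30)
print(get_obs()['joint_pos'].round(1))
E
```

```text
t 39.95 tcp [ 505.5 -366.6  119.2] zang 48.93 F [ 0.1 -0.1  1. ] open 0.3
cm tool [8.92 0.01 0.03]
[ -18.1   20.8  -13.9    0.   -55.3 -113. ]
```

Request:
move_arm(commands=[[[2.5,0,0,0],[2.5,0,0,0],[2,0,0,0],[1.2,0,0,0],[0.7,0,0,0],[0,0,0,0],[0,0,0,0]]])

```text
clock: 40.65
tool_pos: [0.5064, -0.3666, 0.0313]
orientation: [-81.6, 89.9, -32.8]
force: [-0.2, -0.8, 0.2]
opening: 0.0005
```

Request:
move_arm(commands=[[[0,0.36,-0.014,-0.08],[0,0.36,-0.014,-0.08],[0,0.36,-0.014,-0.08],[0,0.36,-0.014,-0.08],[0,0.36,-0.014,-0.08],[0,0.36,-0.014,-0.08],[0,0.36,-0.014,-0.08],[0,0.36,-0.014,-0.08]]])

```text
clock: 41.45
tool_pos: [0.4816, -0.3551, 0.032]
orientation: [-95.2, 89.8, -9.5]
force: [4.7, 4.5, -0.4]
opening: 0.0006
```

Request:
move_arm(commands=[[[0,0.36,-0.014,-0.08],[0,0.36,-0.014,-0.08],[0,0.36,-0.014,-0.08],[0,0.36,-0.014,-0.08],[0,0.36,-0.014,-0.08],[0,0.36,-0.014,-0.08],[0,0.36,-0.014,-0.08],[0,0.36,-0.014,-0.08]]])

```text
clock: 42.25
tool_pos: [0.4524, -0.3614, 0.0317]
orientation: [-100.0, 89.9, 22.4]
force: [-0.8, 5.0, 1.9]
opening: 0.0004
```

```bash
python3 - <<'E'
from h import *
from wh import wheel
o,_=st();D=o['tool_pos']*1000-[476,-400.3,0];print('r',np.hypot(D[0],D[1]),'phi',np.degrees(np.arctan2(D[1],D[0])))
wheel('side')
E
```

```text
t 42.25 tcp [ 452.4 -361.4   31.7] zang 122.39 F [-0.8  5.   1.9] open 0.4
r 45.50539086506277 phi 121.25054105453648
side 224 axis [ 475.9 -402.5] spoke deg 1680.0 red [ 528.9 -433.8   61.9] red ang -30.6
```

```bash
python3 - <<'E'
from h import *
a,_=shot('side');b,_=shot('top')
a=cv2.resize(a[290:384,190:320,::-1],(520,376),interpolation=2);b=cv2.resize(b[190:280,380:475,::-1],(380,360),interpolation=2)[:,:270]
o=np.zeros((376,790,3),np.uint8);o[:,:520]=a;o[:360,520:]=b;cv2.imwrite('pics/c10.png',o)
E
```

```text
(no output)
```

View pics/c10.png

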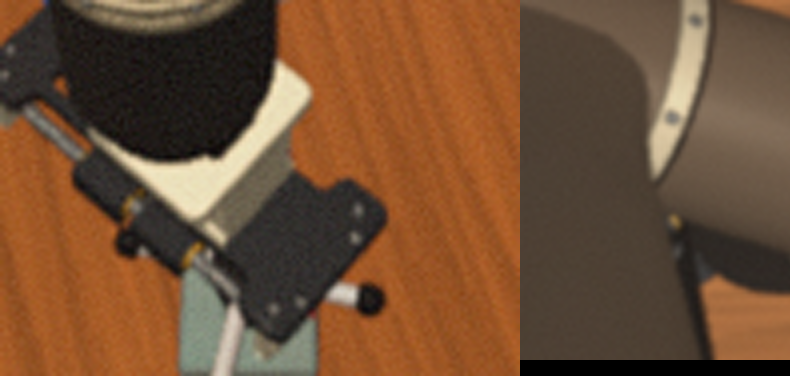

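The black spoke now points right, at about -30°. It started at 274°, so the wheel has turned about 55° anticlockwise, and I keep pushing.

Request:
move_arm(commands=[[[0,0.36,-0.014,-0.08],[0,0.36,-0.014,-0.08],[0,0.36,-0.014,-0.08],[0,0.36,-0.014,-0.08],[0,0.36,-0.014,-0.08],[0,0.36,-0.014,-0.08],[0,0.36,-0.014,-0.08],[0,0.36,-0.014,-0.08]]])

```text
clock: 43.2
tool_pos: [0.4341, -0.3838, 0.0312]
orientation: [-142.4, 90.0, 16.6]
force: [-2.2, 3.9, 3.5]
opening: 0.0003
```

Request:
move_arm(commands=[[[0,0.36,-0.014,-0.08],[0,0.36,-0.014,-0.08],[0,0.36,-0.014,-0.08],[0,0.36,-0.014,-0.08],[0,0.36,-0.014,-0.08],[0,0.36,-0.014,-0.08],[0,0,0,0]]])

```text
clock: 43.9
tool_pos: [0.4316, -0.4055, 0.0312]
orientation: [138.2, 90.0, -35.5]
force: [-0.9, 3.0, 3.5]
opening: 0.0004
```

Request:
move_arm(commands=[[[0,0.27,-0.008,-0.06],[0,0.27,-0.008,-0.06]]])

```text
clock: 44.1
tool_pos: [0.4323, -0.4103, 0.031]
orientation: [144.7, 90.0, -22.2]
force: [-0.6, 3.6, 2.5]
opening: 0.0005
```

```bash
python3 - <<'E'
from h import *
from wh import wheel
o,_=st();D=o['tool_pos']*1000-[476,-400.3,0];print('r',np.hypot(D[0],D[1]),'phi',np.degrees(np.arctan2(D[1],D[0])),o['moment'].round(2))
wheel('side')
E
```

```text
t 44.1 tcp [ 432.3 -410.3   31. ] zang -166.85 F [-0.6  3.6  2.5] open 0.5
r 44.82250589698812 phi -167.08796456805138 [1.36 0.43 0.09]
side 201 axis [ 477.7 -401.6] spoke deg 44.2 red [0. 0. 0.] red ang 139.9
```

Request:
move_arm(commands=[[[0,0.18,-0.004,-0.04],[0,0.18,-0.004,-0.04],[0,0.18,-0.004,-0.04],[0,0,0,0]]])

```text
clock: 44.55
tool_pos: [0.4324, -0.4142, 0.0305]
orientation: [-58.7, 89.8, 141.2]
force: [-4.6, 8.9, 6.2]
opening: 0.0003
```

Request:
move_arm(commands=[[[0,0.18,-0.004,-0.04],[0,0.18,-0.004,-0.04],[0,0.18,-0.004,-0.04],[0,0,0,0]]])

```text
clock: 44.95
tool_pos: [0.432, -0.417, 0.0301]
orientation: [-65.1, 89.5, 141.7]
force: [-10.5, 18.5, 13.8]
opening: 0.0009
```

```bash
cat > w2.py <<'E'
from h import *
from wh import wheel
o,_=st();D=o['tool_pos']*1000-[476,-400.3,0];print('r',np.hypot(D[0],D[1]),'phi',np.degrees(np.arctan2(D[1],D[0])),'tang F',o['force'][:2]@np.array([D[1],-D[0]])/np.hypot(D[0],D[1]))
wheel('side')
E
python3 w2.py
```

```text
t 44.95 tcp [ 432.  -417.    30.1] zang -153.23 F [-10.5  18.5  13.8] open 0.9
r 47.09213953408415 phi -159.17713113399623 tang F 20.97859240093881
side 161 axis [ 494.9 -417.7] spoke deg 1396.5 red [ 516.  -445.8   59.1] red ang -53.1
```

Request:
move_arm(commands=[[[0,-0.4,-0.1,0.08],[0,-0.6,0,0.08],[0,-0.5,0,0.08],[-1,0,0,0],[-3,0,0,0],[-4,0,0,0],[-4,0,0,0],[-2,0,0,0]]])

```text
clock: 45.8
tool_pos: [0.433, -0.4078, 0.1758]
orientation: [129.9, 89.6, -36.9]
force: [1.2, -0.8, -0.4]
opening: 0.0008
```

Request:
move_arm(commands=[[[-1,2,4,0],[-1,2,4,0],[0,2,4,0],[0,2,4,0],[0,2,2,0],[0,0,0,0]]])

```text
clock: 46.4
tool_pos: [0.2768, -0.5477, 0.1916]
orientation: [88.3, 89.9, -78.7]
force: [0.2, -0.1, -1.1]
opening: -0.0001
```

```bash
python3 w2.py; python3 - <<'E'
from h import *
from wh import wheel
wheel('top')
a,d=shot('side','s11.png');b,e=shot('top','t11.png')
a=cv2.resize(a[60:384,130:350,::-1],(407,600),interpolation=2);b=cv2.resize(b[140:285,90:470,::-1],(393,150),interpolation=2)
o=np.zeros((600,800,3),np.uint8);o[:,:407]=a;o[:150,407:]=b;cv2.imwrite('pics/c11.png',o)
W=cloud('side',e if 0 else d)
for n,x,y in(('O',.630,.176),('B1',.557,-.188),('B2',.470,-.188)):
    P=W[(abs(W[...,0]-x)<.035)&(abs(W[...,1]-y)<.05)&(W[...,2]>.03)&(W[...,2]<.075)]*1000
    print(n,len(P),P.min(0).round(),P.max(0).round()) if len(P) else print(n,0)
E
```

```text
t 46.4 tcp [ 276.8 -547.7  191.6] zang -166.97 F [ 0.2 -0.1 -1.1] open -0.1
r 247.82218028100922 phi -143.49128423134476 tang F -0.1964867971926955
side 599 axis [ 476.6 -401.4] spoke deg 1037.4 red [ 431.7 -360.6   63.1] red ang 137.7
top 409 axis [ 474.8 -399. ] spoke deg 47.6 red [ 430.2 -357.    61.2] red ang 136.7
O 169 [619. 140.  31.] [660. 214.  73.]
B1 396 [ 531. -223.   30.] [ 586. -152.   74.]
B2 371 [ 443. -223.   30.] [ 500. -152.   73.]
```

View pics/c11.png

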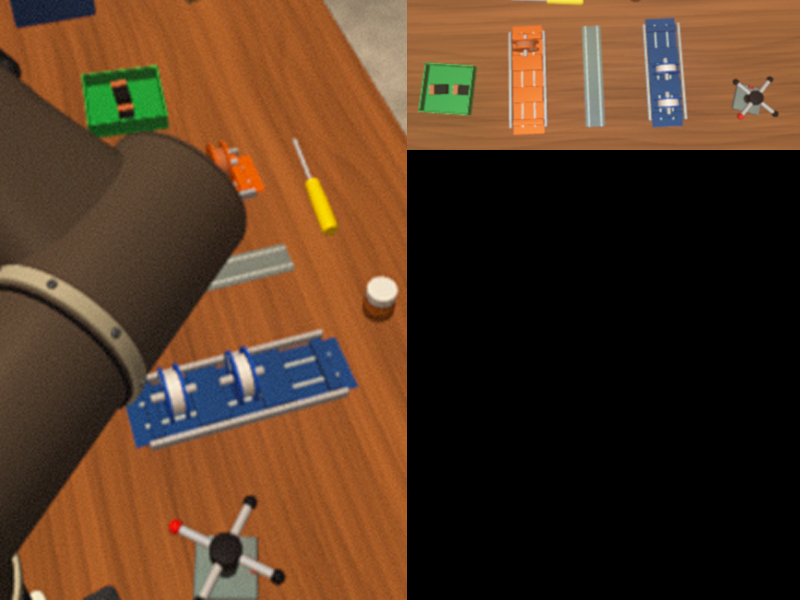

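The lock bars are up on both racks, the reels are between them and the red ball is at 137°. Last numeric checks: bar height, tray contents, and the wheel angle against the foot's orientation.

```bash
python3 - <<'E'
from h import *
Z=[]
for i in range(6): Z.append(snapshot('top')[1])
W=cloud('top',np.median(Z,0)); 
def strip(cx,cy,dy,x0,x1):
    k=(W[...,0]>x0)&(W[...,0]<x1)&(abs(W[...,1]-(cy+dy+(W[...,0]-cx)*.015))<.003); z=W[k][:,2]*1000; return len(z),np.percentile(z,[10,50,90]).round(1)
for n,cx,cy in(('or',.544,.1755),('bl',.555,-.1875)):
    for dy in(-.046,.046): print(n,dy,strip(cx,cy,dy,.45,.64))
k=(abs(W[...,0]-.522)<.05)&(abs(W[...,1]-.382)<.056)&(W[...,2]>.013)
l=cv2.connectedComponentsWithStats(k.astype(np.uint8),connectivity=4)
for i in range(1,l[0]):
    if l[2][i,4]>20: P=W[l[1]==i];print('tray obj',l[2][i,4],cv2.minAreaRect(P[:,:2].astype(np.float32)*1000),np.percentile(P[:,2],[10,50,90]).round(4))
F=W[(abs(W[...,0]-.475)<.06)&(abs(W[...,1]+.4)<.06)&(abs(W[...,2]-.012)<.004)];print('foot',cv2.minAreaRect(F[:,:2].astype(np.float32)*1000))
for n,x,y in(('O',.629,.176),('B1',.555,-.188),('B2',.468,-.188)):
    P=W[(abs(W[...,0]-x)<.035)&(abs(W[...,1]-y)<.05)&(W[...,2]>.05)&(W[...,2]<.075)]*1000
    print(n,P.min(0).round(),P.max(0).round(),cv2.minAreaRect(P[:,:2].astype(np.float32)))
E
```

```text
or -0.046 (146, array([12. , 13.1, 14.2]))
or 0.046 (141, array([12. , 13. , 14.2]))
bl -0.046 (215, array([ 3.7, 13. , 14.5]))
bl 0.046 (193, array([ 5.3, 13.2, 14.5]))
tray obj 173 ((522.8927612304688, 411.05902099609375), (48.81602478027344, 24.775686264038086), 88.71086120605469) [0.0189 0.0205 0.0216]
tray obj 152 ((519.49462890625, 350.33013916015625), (45.34451675415039, 25.690401077270508), 83.8784408569336) [0.0193 0.0207 0.022 ]
foot ((474.945556640625, -400.78997802734375), (70.50160217285156, 69.69229125976562), 72.73579406738281)
O [616. 144.  50.] [641. 206.  70.] ((628.5564575195312, 175.00872802734375), (24.224538803100586, 62.08356857299805), 0.5952135324478149)
B1 [ 543. -218.   50.] [ 568. -157.   71.] ((555.94921875, -187.59194946289062), (24.57806396484375, 61.22026824951172), 1.198989987373352)
B2 [ 456. -220.   50.] [ 481. -157.   72.] ((468.8220520019531, -188.959228515625), (24.337034225463867, 62.745609283447266), 2.4680888652801514)
```

```bash
python3 -c "
from h import *
st(); print(close_job())"
```

```text
t 46.9 tcp [ 279.5 -544.5  190.7] zang -166.7 F [ 0.8 -0.3  0.2] open 0.5
the job is handed in; nothing more can be done
None
```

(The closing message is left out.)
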